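# Flip the empty bin's stock marker to red

### The arm

A 7-joint arm with a two-finger parallel gripper is mounted at the origin on the work surface. World frame = base frame: x ahead of the robot, y to its left, z up, the work surface at z = 0. Lengths are in m, angles in rad, forces in N, time in s.
With the tool pointing down it reaches from about 0.4 to 0.9 m from the base axis. Payload 5.5 kg.
Tool frame: the origin (TCP) lies at the very end of the fingers, on their centre line; the grasp point (between the pads) lies 19 mm behind it; z points along the fingers, y is the direction in which the jaws open and shut (so a half turn about z gives the same grasp; the last joint's range is limited). The gripper opens to 92 mm and grips with 3 to 60 N. Pads are 19 mm wide; open, the fingers measure 130 mm over their backs; the gripper's body (75 mm by 190 mm) begins 47 mm behind the grasp point.
Start: joints at [-1.032, 0.501, -0.427, 1.55, 0.221, 1.138, -0.21], TCP at [0.177, 0.625, 0.19] pointing down, gripper open.
Joint ranges: [-2.88, 2.88], [-0.31, 2.03], [-1.54, 1.56], [0.2, 2.42], [-1.41, 4.55], [0.19, 2.02], [-2.57, 2.57]. Speed limits (rad/s): [2.57, 2.57, 3.14, 3.14, 3.14, 3.14, 3.14].

### API

Orientations are given as a 3x3 rotation matrix whose columns are the frame's x, y, z axes.
In Python, from plant import robot gives the robot as it stands. The module is installed in compiled form; this text tells all that it offers.
- The arm moves only by the shell command python3 -m jog 'ROWS' [FORCE]. ROWS is JSON, a list of rows, each an object of numbers: "rx", "ry", "rz": the turn, a rotation vector about the world's x, y, z in rad; "tx", "ty", "tz": the shift along the world's x, y, z in cm; "grip": the opening, from -1 (shut) to 1 (fully open). In form: [{"rx": .., "ry": .., "rz": .., "tx": .., "ty": .., "tz": .., "grip": ..}, ...]. A call has exactly 10 rows; each row is the pose to reach, as a shift and turn from the pose commanded when the call began; what a row does not reach only later rows make up. A row lasts 1/12 s, in which the tool goes at most 41.7 mm and 7.16 degrees, less where a joint would pass 70% of its speed; a pose out of reach is approached as far as the arm can. A call with a gripper value outside its range is refused whole. The fingers move at their own pace and stop on an object; FORCE is the grip in N (left out, the last holds). Time passes only in rows, so rows that repeat a pose let the fingers close, or fill a call up. It gives the time, the measured TCP pose, the force and the opening at its end, in the units of the state.
- robot.get_state(): the state, without advancing time (a new reading comes with each control period).
- robot.read_camera(name): name is "side" or "top"; returns a dict with "pixels" (384x512x3 uint8, red, green, blue), "depth" (384x512 float32, m along the optical axis (not along the pixel's ray), 0 where there is no reading), "intrinsics" (3x3 intrinsics, pixels), "R" (3x3) and "t" (3): a world point X has camera coordinates R X + t. Camera axes: x right, y down, z forward; pixel columns grow to the right and rows downward; lengths in m; the calibration is good to about 2 mm. A picture is of the moment at which its call begins.
- robot.finish_job(): hands the job in, once; it reports no verdict.
The state is a dict: "time_s": time; "q": joint angles; "joint_vel": joint speeds; "effort": joint torques, N m; "tcp_pos": TCP position; "eef_rot": TCP orientation; "ft_force": force on the tool from outside, world axes, zero at the start; "wrist_torque": the same for the moment, N m; "grip_width": finger opening in m.
Only numpy, scipy, OpenCV 4.12 (cv2) and the standard library are available. Lean on these libraries where they do the work, as an engineer would, in place of code of your own. Each camera call takes 0.05 s, during which the arm holds its last target.

### The job

The nuts are kept in two blue pick bins, and one of them has run empty although its marker still shows green. Push the empty bin's marker up and over its hinge until it lies back over the mouth of its bin with the red face up, so that the bin gets refilled. Use a light, steady push, no pinching, forcing or flicking, and leave the full bin's marker and everything else on the bench as they are.

Things in the scene. Friction and masses are not known exactly. Their poses are not given: they have to be found in the camera images.
- bin_empty: the empty pick bin (fixed): blue plastic, open at the top and the lowered front, 110 wide x 160 long x 80 mm high, on a riser and base plate. Origin 4 mm above the bench under its middle; x level, from front lip to rear wall, roughly to the robot's left (yaw 1.3 to 1.9): the front faces right. Above the bench: lip 94, rear wall 129 mm; side walls rise 12 deg from lip to x = 14 mm, then 129 mm
- marker_empty (a joint): hinge angle (rad) of the marker to flip. 0: points out of the bin's front, to the robot's right, sloping 12 deg (0.21 rad) down to its free end, green face up. 1.78: straight up. 3.14: lies back over the bin's mouth, sloping 12 deg up to its free end, red face up. Stiff hinge: it stays where it is left (0.035 N m, under 1 N at its free end). Starts at 0 to 0.1
- marker_empty_hinge (a point): middle of that marker's hinge axis, 100 mm above the bench, at x = -84 mm of the bin; axis level, along the bin's y; axes as the bin's. Two steel rest arms lie under the marker at joint 0, 45 mm to the left and right of its middle, reaching 40 mm out from the hinge; beyond them the space under the marker is open down to the bench
- marker_empty_lip (a point): middle of the free end of that marker. It is a flat grey plastic paddle with a green and a red face plate, 5.6 mm thick in all, 45 g: 106 mm wide to 78 mm from the hinge axis, then a lip 96 mm wide and 4 mm thick at its end, 94 mm from the axis, where this point lies at half thickness. x axis along the marker, from free end to hinge; z out of the green face
- bin_nuts: the full bin, the same but heaped with dark flanged nuts, nearly parallel to the empty one, 30 to 40 mm beside it, nearer to or farther from the robot; its green marker is to stay as it is. Origin and axes as bin_empty
- marker_nuts (a joint): marker angle of bin_nuts, same meaning as marker_empty; starts at 0 to 0.1
- oil: loose oil bottle of clear plastic with a red cap, 56 mm diameter, 150 mm high, left of the bins; origin under its middle
- brush: loose bench brush, 190 mm long, lying on the bench at the left; origin on the bench near its middle
- shaft: loose turned aluminium stepped shaft standing upright, 42 mm diameter at the foot, 50 mm high, left of the bins; origin under its middle
- collet: loose steel collet standing upright, 33 mm diameter, 40 mm high, at the right, out in front of the markers; origin under its middle
- strap: loose dark steel strap clamp lying flat, 110 x 30 x 18 mm, at the right, out in front of the markers; origin under its middle
- caliper: loose steel caliper lying flat, 190 x 60 x 11 mm, far right; origin on the bench, middle of its beam
- stock: loose piece of steel bar standing upright, 32 mm diameter, 55 mm high, far right; origin under its middle

How it is judged:
By the outcome, as a careful person would: the job done as asked, in the order asked, and still so for the second after the job is handed in, with the robot touching nothing.
It also fails if it takes over 42 s, if anything falls off the work surface, if the arm or the gripper's body presses on something with over 40 N, if the wrist force passes 120 N, or if a joint passes its speed limit or range.

## Working session

There is one attempt and no reset: what is moved stays moved. The work goes in short steps, Python scripts to look and compute and a shell command to move; the robot and the scene stay as the last step left them, time stands still between calls to the robot, and variables do not carry over. Pictures are saved under pics/ and viewed, and the job is handed in when it is done.

```bash
mkdir -p pics; cat > h.py <<'E'
import numpy as np, cv2
from plant import robot
def snap(name,fn):
    c=robot.read_camera(name); np.savez(fn+'.npz',**c)
    cv2.imwrite('pics/'+fn+'.png',cv2.cvtColor(c['pixels'],cv2.COLOR_RGB2BGR)); return c
def pts(c):
    K,R,t=c['intrinsics'],c['R'],c['t']; d=c['depth']; v,u=np.mgrid[:384,:512]
    X=np.stack([(u-K[0,2])/K[0,0]*d,(v-K[1,2])/K[1,1]*d,d],-1)
    W=(X-t)@R; W[d==0]=np.nan; return W
E
python3 - <<'E'
from h import *
for n in('top','side'):
    c=snap(n,n+'0'); print(n,c['R'].round(3).tolist(),c['t'].round(3), c['intrinsics'][0,0])
s=robot.get_state(); print({k:np.round(v,3).tolist() for k,v in s.items()})
E
```

```text
top [[0.014, -1.0, 0.002], [-0.992, -0.014, -0.124], [0.124, -0.0, -0.992]] [-0.021  0.553  1.147] 435.12198599365627
side [[0.849, -0.528, 0.016], [-0.256, -0.437, -0.862], [0.462, 0.728, -0.506]] [-0.466  0.211  0.707] 391.3279931758939
{'time_s': 0.1, 'q': [-1.032, 0.502, -0.427, 1.551, 0.221, 1.138, -0.21], 'joint_vel': [0.0, -0.002, 0.0, -0.003, 0.001, -0.001, 0.0], 'effort': [-0.01, -56.789, -5.839, -27.992, -0.069, 0.024, 0.0], 'tcp_pos': [0.177, 0.625, 0.189], 'eef_rot': [[-0.962, 0.272, -0.001], [0.272, 0.962, -0.002], [0.0, -0.002, -1.0]], 'ft_force': [0.026, -0.795, -0.487], 'wrist_torque': [-0.014, 0.031, -0.019], 'grip_width': 0.092}
```

View pics/top0.png

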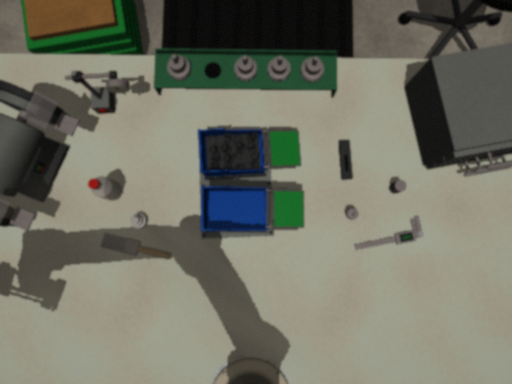

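View pics/side0.png

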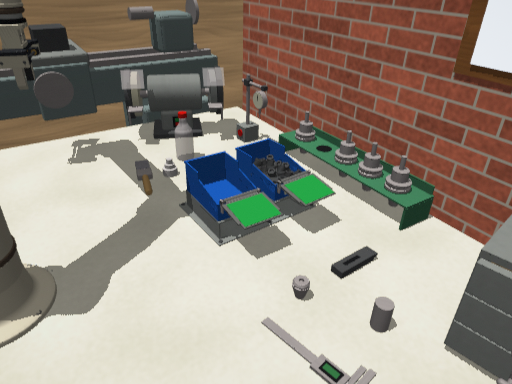

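The empty bin is the one nearer the robot: top-view pixels (235,210), its green marker at (289,209). The nuts bin is at (233,152), its marker at (285,148). The collet is at (351,212) and the strap at (345,160), out in front.

```bash
python3 - <<'E'
from h import *
for n in('top','side'):
    c=dict(np.load(n+'0.npz')); W=pts(c)
    hsv=cv2.cvtColor(c['pixels'],cv2.COLOR_RGB2HSV)
    m=cv2.inRange(hsv,(50,150,90),(70,255,255))
    N,l,st,ce=cv2.connectedComponentsWithStats(m)
    for i in range(1,N):
        if st[i,4]<200: continue
        mm=l==i; P=W[cv2.erode(mm.astype(np.uint8),np.ones((3,3)))>0]; P=P[~np.isnan(P[:,0])]
        cen=np.median(P,0); u,s,vt=np.linalg.svd(P-P.mean(0),full_matrices=False); nn=vt[2]*np.sign(vt[2][2])
        print(n,ce[i],st[i],'mean',P.mean(0).round(4),'normal',nn.round(3),'resid',s[2]/len(P)**.5)
        box=cv2.boxPoints(cv2.minAreaRect(np.argwhere(mm)[:,::-1].astype(np.float32)))
        K,R,t=c['intrinsics'],c['R'],c['t']
        cnt=cv2.findContours(mm.astype(np.uint8),0,2)[0][0]
        ap=cv2.approxPolyDP(cnt,5,True)[:,0] 
        for p in ap:
            r=R.T@np.array([(p[0]-K[0,2])/K[0,0],(p[1]-K[1,2])/K[1,1],1]); o=-R.T@t
            k=nn@(P.mean(0)-o)/(nn@r); print('  corner',p,(o+k*r).round(4))
    # blue bin rims
    b=cv2.inRange(hsv,(105,120,40),(125,255,255)); P=W[b>0]; P=P[P[:,2]>.115]
    print('blue rim z>115',P.min(0),P.max(0))
    # all things in front with height>8mm
    q=(W[...,2]>.01)&(W[...,2]<.2)&(W[...,1]<0.05)&(W[...,0]>.3)&(W[...,0]<.85)&(W[...,1]>-.4)
    N,l,st,ce=cv2.connectedComponentsWithStats(q.astype(np.uint8))
    for i in range(1,N):
        if st[i,4]>40:
            P=W[l==i]; print('  blob',ce[i].round(),P.min(0).round(3),P.max(0).round(3))
E
```

```text
top [80.64208909 32.546851  ] [ 25   0  99  48 651] mean [ 1.232   0.6966 -0.4431] normal [0.007 0.004 1.   ] resid 0.004365273595989667
  corner [119   0] [ 1.3745  0.5586 -0.4435]
  corner [117  27] [ 1.2588  0.5602 -0.4428]
  corner [32 42] [ 1.1911  0.8956 -0.4436]
  corner [25 24] [ 1.2668  0.93   -0.4443]
  corner [28 47] [ 1.1699  0.9099 -0.4436]
  corner [122  31] [ 1.2421  0.5392 -0.4426]
top [284.23542857 147.90628571] [270 132  29  33 875] mean [ 0.6552 -0.0802  0.0938] normal [ 0.02  -0.187  0.982] resid 0.002082306286029048
  corner [271 132] [ 0.6957 -0.0451  0.0996]
  corner [273 164] [ 0.611  -0.0511  0.1002]
  corner [298 163] [ 0.6169 -0.1168  0.0876]
  corner [296 132] [ 0.6999 -0.1113  0.0869]
top [288.06073753 208.55748373] [275 192  28  34 922] mean [ 0.4968 -0.0908  0.0954] normal [ 0.007 -0.153  0.988] resid 0.002073397573684435
  corner [275 192] [ 0.5383 -0.0569  0.1004]
  corner [275 225] [ 0.454  -0.0576  0.1009]
  corner [301 225] [ 0.4554 -0.1246  0.0905]
  corner [301 192] [ 0.5405 -0.1245  0.0899]
blue rim z>115 [0.43794915 0.05927009 0.11501575] [0.69
[... 762 characters left out ...]
3587] [227 194  54  33 987] mean [ 0.4974 -0.0927  0.0951] normal [ 0.005 -0.146  0.989] resid 0.0008698189517455117
  corner [280 213] [ 0.5432 -0.1265  0.0899]
  corner [261 194] [ 0.5414 -0.0561  0.1002]
  corner [227 205] [ 0.4547 -0.0577  0.1005]
  corner [245 226] [ 0.4559 -0.1289  0.09  ]
blue rim z>115 [0.43778084 0.05478458 0.11504488] [0.69774034 0.13696861 0.13090769]
  blob [374. 188.] [ 0.824 -0.227  0.01 ] [0.85  0.05  0.091]
  blob [262. 196.] [ 0.439 -0.135  0.01 ] [0.712 0.05  0.11 ]
  blob [353. 261.] [ 0.588 -0.276  0.01 ] [ 0.7   -0.24   0.021]
  blob [300. 286.] [ 0.476 -0.285  0.01 ] [ 0.507 -0.255  0.043]
  blob [379. 309.] [ 0.55  -0.4    0.011] [ 0.583 -0.379  0.058]
```

```bash
python3 -m jog '[{"tz":4,"rz":-0.12,"grip":-1},{"tz":8,"rz":-0.24,"tx":1,"grip":-1},{"tz":12,"rz":-0.36,"tx":3,"ty":-1,"grip":-1},{"tz":14,"rz":-0.48,"tx":6,"ty":-3,"grip":-1},{"tz":15,"rz":-0.6,"tx":9,"ty":-6,"grip":-1},{"tz":15,"rz":-0.72,"tx":12,"ty":-9,"grip":-1},{"tz":15,"rz":-0.84,"tx":15,"ty":-12,"grip":-1},{"tz":15,"rz":-0.96,"tx":18,"ty":-15,"grip":-1},{"tz":15,"rz":-1.08,"tx":21,"ty":-18,"grip":-1},{"tz":15,"rz":-1.2,"tx":23,"ty":-21,"grip":-1}]' 10
```

```text
invalid input at $[0]: expected keys rx, ry, rz, tx, ty, tz, grip
```

```bash
python3 -m jog '[{"rx":0,"ry":0,"rz":-0.12,"tx":0,"ty":0,"tz":4,"grip":-1},{"rx":0,"ry":0,"rz":-0.24,"tx":1,"ty":0,"tz":8,"grip":-1},{"rx":0,"ry":0,"rz":-0.36,"tx":3,"ty":-1,"tz":12,"grip":-1},{"rx":0,"ry":0,"rz":-0.48,"tx":6,"ty":-3,"tz":14,"grip":-1},{"rx":0,"ry":0,"rz":-0.6,"tx":9,"ty":-6,"tz":15,"grip":-1},{"rx":0,"ry":0,"rz":-0.72,"tx":12,"ty":-9,"tz":15,"grip":-1},{"rx":0,"ry":0,"rz":-0.84,"tx":15,"ty":-12,"tz":15,"grip":-1},{"rx":0,"ry":0,"rz":-0.96,"tx":18,"ty":-15,"tz":15,"grip":-1},{"rx":0,"ry":0,"rz":-1.08,"tx":21,"ty":-18,"tz":15,"grip":-1},{"rx":0,"ry":0,"rz":-1.2,"tx":24,"ty":-21,"tz":15,"grip":-1}]' 10
```

```text
time_s: 0.93
tcp_pos: [0.4119, 0.4196, 0.3399]
eef_rot: [[-0.089, 0.996, -0.0], [0.996, 0.089, -0.0], [-0.0, -0.0, -1.0]]
ft_force: [0.3, 0.2, -0.9]
grip_width: 0.0296
```

```bash
python3 -m jog '[{"rx":0,"ry":0,"rz":-0.03,"tx":1,"ty":-4,"tz":0,"grip":-1},{"rx":0,"ry":0,"rz":-0.06,"tx":2,"ty":-8,"tz":0,"grip":-1},{"rx":0,"ry":0,"rz":-0.09,"tx":3,"ty":-12,"tz":0,"grip":-1},{"rx":0,"ry":0,"rz":-0.09,"tx":4,"ty":-16,"tz":0,"grip":-1},{"rx":0,"ry":0,"rz":-0.09,"tx":5,"ty":-20,"tz":0,"grip":-1},{"rx":0,"ry":0,"rz":-0.09,"tx":6,"ty":-24,"tz":0,"grip":-1},{"rx":0,"ry":0,"rz":-0.09,"tx":7,"ty":-28,"tz":0,"grip":-1},{"rx":0,"ry":0,"rz":-0.09,"tx":7,"ty":-32,"tz":0,"grip":-1},{"rx":0,"ry":0,"rz":-0.09,"tx":7,"ty":-36,"tz":0,"grip":-1},{"rx":0,"ry":0,"rz":-0.09,"tx":7,"ty":-40,"tz":0,"grip":-1}]'
python3 -m jog '[{"rx":0.1,"ry":0,"rz":0,"tx":0,"ty":-4,"tz":0,"grip":-1},{"rx":0.2,"ry":0,"rz":0,"tx":0,"ty":-8,"tz":0,"grip":-1},{"rx":0.3,"ry":0,"rz":0,"tx":0,"ty":-12,"tz":0,"grip":-1},{"rx":0.4,"ry":0,"rz":0,"tx":0,"ty":-15,"tz":0,"grip":-1},{"rx":0.5,"ry":0,"rz":0,"tx":0,"ty":-17,"tz":0,"grip":-1},{"rx":0.6,"ry":0,"rz":0,"tx":0,"ty":-19,"tz":0,"grip":-1},{"rx":0.7,"ry":0,"rz":0,"tx":0,"ty":-20,"tz":0,"grip":-1},{"rx":0.8,"ry":0,"rz":0,"tx":0,"ty":-20,"tz":0,"grip":-1},{"rx":0.87,"ry":0,"rz":0,"tx":0,"ty":-20,"tz":0,"grip":-1},{"rx":0.87,"ry":0,"rz":0,"tx":0,"ty":-20,"tz":0,"grip":-1}]'
```

```text
time_s: 1.77
tcp_pos: [0.4803, 0.0195, 0.3398]
eef_rot: [[-0.005, 1.0, -0.001], [1.0, 0.005, 0.0], [0.0, -0.001, -1.0]]
ft_force: [1.2, 0.5, -0.5]
grip_width: 0.0009
time_s: 2.6
tcp_pos: [0.4793, -0.1807, 0.3357]
eef_rot: [[0.005, 1.0, -0.001], [0.641, -0.002, 0.768], [0.768, -0.004, -0.641]]
ft_force: [-0.6, -0.7, -0.5]
grip_width: 0.0005
```

```bash
python3 -m jog '[{"rx":0,"ry":0,"rz":0,"tx":0.5,"ty":-1.5,"tz":-4,"grip":-1},{"rx":0,"ry":0,"rz":0,"tx":0.5,"ty":-2,"tz":-8,"grip":-1},{"rx":0,"ry":0,"rz":0,"tx":0.5,"ty":-2,"tz":-12,"grip":-1},{"rx":0,"ry":0,"rz":0,"tx":0.5,"ty":-2,"tz":-16,"grip":-1},{"rx":0,"ry":0,"rz":0,"tx":0.5,"ty":-2,"tz":-20,"grip":-1},{"rx":0,"ry":0,"rz":0,"tx":0.5,"ty":-2,"tz":-23,"grip":-1},{"rx":0,"ry":0,"rz":0,"tx":0.5,"ty":-2,"tz":-25,"grip":-1},{"rx":0,"ry":0,"rz":0,"tx":0.5,"ty":-2,"tz":-26,"grip":-1},{"rx":0,"ry":0,"rz":0,"tx":0.5,"ty":-2,"tz":-26,"grip":-1},{"rx":0,"ry":0,"rz":0,"tx":0.5,"ty":-2,"tz":-26,"grip":-1}]'
python3 - <<'E'
from h import *
snap('side','side1'); s=robot.get_state(); print({k:np.round(s[k],3).tolist() for k in('q','tcp_pos','ft_force')})
E
```

```text
time_s: 3.43
tcp_pos: [0.4866, -0.1982, 0.0811]
eef_rot: [[-0.007, 1.0, -0.001], [0.645, 0.005, 0.764], [0.764, 0.005, -0.645]]
ft_force: [0.2, -0.6, -0.6]
grip_width: 0.0006
{'q': [0.498, 0.885, 0.404, 1.554, -0.808, 1.598, 1.236], 'tcp_pos': [0.487, -0.199, 0.082], 'ft_force': [1.24, 0.247, -0.007]}
```

View pics/side1.png

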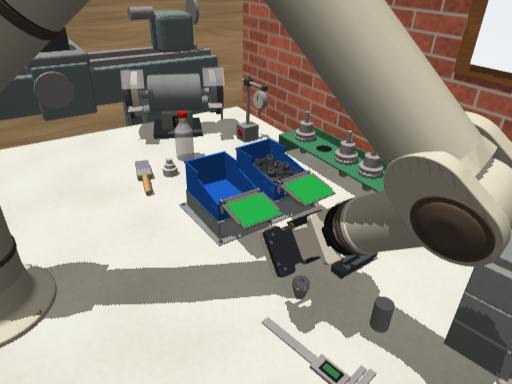

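The gripper is in front of and below the empty bin's marker, with the body at (285,250). Nothing has been touched. Next I go under the lip.

```bash
python3 -m jog '[{"rx":0,"ry":0,"rz":0,"tx":0,"ty":0,"tz":-1.5,"grip":-1},{"rx":0,"ry":0,"rz":0,"tx":0,"ty":0.5,"tz":-3,"grip":-1},{"rx":0,"ry":0,"rz":0,"tx":0,"ty":2,"tz":-3.2,"grip":-1},{"rx":0,"ry":0,"rz":0,"tx":0,"ty":3.5,"tz":-3.2,"grip":-1},{"rx":0,"ry":0,"rz":0,"tx":0,"ty":5,"tz":-3.2,"grip":-1},{"rx":0,"ry":0,"rz":0,"tx":0,"ty":6.5,"tz":-3.2,"grip":-1},{"rx":0,"ry":0,"rz":0,"tx":0,"ty":7.5,"tz":-3.2,"grip":-1},{"rx":0,"ry":0,"rz":0,"tx":0,"ty":8.5,"tz":-3.2,"grip":-1},{"rx":0,"ry":0,"rz":0,"tx":0,"ty":8.5,"tz":-3.2,"grip":-1},{"rx":0,"ry":0,"rz":0,"tx":0,"ty":8.5,"tz":-3.2,"grip":-1}]'
python3 - <<'E'
from h import *
snap('side','side2'); s=robot.get_state(); print({k:np.round(s[k],3).tolist() for k in('q','tcp_pos','ft_force')})
E
```

```text
time_s: 4.32
tcp_pos: [0.486, -0.1133, 0.0481]
eef_rot: [[-0.006, 1.0, -0.0], [0.645, 0.004, 0.764], [0.764, 0.004, -0.645]]
ft_force: [-0.2, -0.2, -0.2]
grip_width: 0.0005
{'q': [0.409, 0.858, 0.365, 1.716, -0.869, 1.456, 1.254], 'tcp_pos': [0.486, -0.114, 0.048], 'ft_force': [0.356, 0.375, 0.983]}
```

View pics/side2.png

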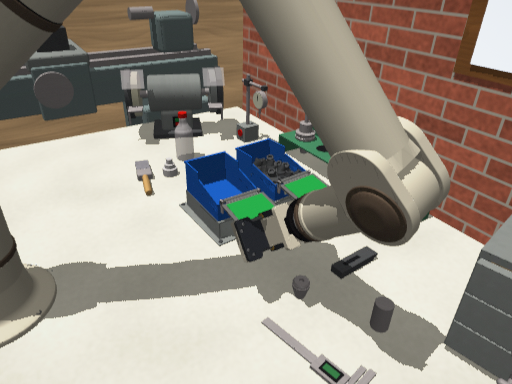

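```bash
python3 -m jog '[{"rx":0,"ry":0,"rz":0,"tx":0,"ty":0,"tz":0.3,"grip":-1},{"rx":0,"ry":0,"rz":0,"tx":0,"ty":0,"tz":0.6,"grip":-1},{"rx":0,"ry":0,"rz":0,"tx":0,"ty":0,"tz":0.9,"grip":-1},{"rx":0,"ry":0,"rz":0,"tx":0,"ty":0,"tz":1.2,"grip":-1},{"rx":0,"ry":0,"rz":0,"tx":0,"ty":0,"tz":1.6,"grip":-1},{"rx":0,"ry":0,"rz":0,"tx":0,"ty":0,"tz":2,"grip":-1},{"rx":0,"ry":0,"rz":0,"tx":0,"ty":0,"tz":2.4,"grip":-1},{"rx":0,"ry":0,"rz":0,"tx":0,"ty":0,"tz":2.8,"grip":-1},{"rx":0,"ry":0,"rz":0,"tx":0,"ty":0.1,"tz":3.2,"grip":-1},{"rx":0,"ry":0,"rz":0,"tx":0,"ty":0.1,"tz":3.5,"grip":-1}]'
python3 - <<'E'
from h import *
snap('side','side3'); s=robot.get_state(); print({k:np.round(s[k],3).tolist() for k in('q','tcp_pos','ft_force')})
E
```

```text
time_s: 5.2
tcp_pos: [0.4861, -0.1124, 0.0838]
eef_rot: [[-0.005, 1.0, 0.0], [0.645, 0.003, 0.764], [0.764, 0.004, -0.645]]
ft_force: [0.3, 1.0, 0.1]
grip_width: 0.0007
{'q': [0.398, 0.8, 0.377, 1.721, -0.851, 1.492, 1.218], 'tcp_pos': [0.486, -0.113, 0.084], 'ft_force': [-0.111, 0.542, -0.023]}
```

View pics/side3.png

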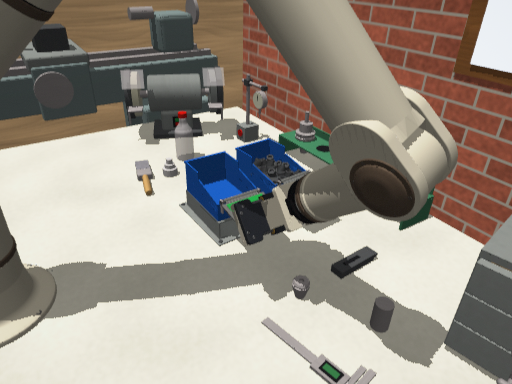

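```bash
cat >> h.py <<'E'
def marker(c,xl=(.42,.57),col='g'):
    W=pts(c); hsv=cv2.cvtColor(c['pixels'],cv2.COLOR_RGB2HSV)
    m=cv2.inRange(hsv,(50,130,50),(72,255,255)) if col=='g' else (cv2.inRange(hsv,(0,130,50),(8,255,255))|cv2.inRange(hsv,(172,130,50),(180,255,255)))
    m=cv2.erode(m,np.ones((2,2)))
    P=W[(m>0)]; P=P[(P[:,0]>xl[0])&(P[:,0]<xl[1])&(P[:,1]>-.2)&(P[:,1]<.15)&(P[:,2]>.03)]
    if len(P)<8: return len(P)
    a=np.polyfit(P[:,1],P[:,2],1) if np.ptp(P[:,1])>np.ptp(P[:,2]) else None
    return len(P),P.min(0).round(3),P.max(0).round(3),'elev',None if a is None else np.degrees(np.arctan(-a[0])).round(1)
E
python3 - <<'E'
from h import *
print(marker(dict(np.load('side3.npz')))); c=snap('top','top3'); print(marker(c)); print('nuts',marker(c,(.59,.72)))
E
```

```text
(43, array([ 0.455, -0.173,  0.098]), array([ 0.538, -0.057,  0.181]), 'elev', np.float64(35.5))
(885, array([ 0.454, -0.127,  0.086]), array([ 0.539, -0.057,  0.104]), 'elev', np.float64(-8.8))
nuts (837, array([ 0.611, -0.119,  0.082]), array([ 0.697, -0.045,  0.103]), 'elev', np.float64(-10.2))
```

View pics/top3.png

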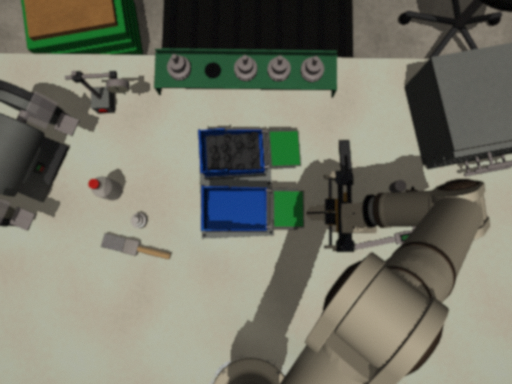

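```bash
python3 - <<'E'
from h import *
c=dict(np.load('top3.npz')); W=pts(c)
for r in (205,208,211,214,218):
  print(r,[(u,tuple(W[r,u].round(3)),tuple(c['pixels'][r,u])) for u in range(296,334,4)])
cv2.imwrite('pics/t3z.png',cv2.resize(cv2.cvtColor(c['pixels'][170:260,250:370],cv2.COLOR_RGB2BGR),None,fx=6,fy=6,interpolation=0))
print(robot.get_state()['tcp_pos'],robot.get_state()['grip_width'])
E
```

```text
205 [(296, (np.float64(0.506), np.float64(-0.112), np.float64(0.091)), (np.uint8(16), np.uint8(60), np.uint8(24))), (300, (np.float64(0.506), np.float64(-0.122), np.float64(0.094)), (np.uint8(13), np.uint8(55), np.uint8(22))), (304, (np.float64(0.515), np.float64(-0.141), np.float64(0.004)), (np.uint8(68), np.uint8(66), np.uint8(56))), (308, (np.float64(0.515), np.float64(-0.153), np.float64(-0.001)), (np.uint8(85), np.uint8(81), np.uint8(71))), (312, (np.float64(0.504), np.float64(-0.148), np.float64(0.128)), (np.uint8(81), np.uint8(76), np.uint8(66))), (316, (np.float64(0.503), np.float64(-0.156), np.float64(0.14)), (np.uint8(79), np.uint8(74), np.uint8(64))), (320, (np.float64(0.503), np.float64(-0.166), np.float64(0.144)), (np.uint8(76), np.uint8(71), np.uint8(62))), (324, (np.float64(0.5), np.float64(-0.17), np.float64(0.179)), (np.uint8(52), np.uint8(50), np.uint8(43))), (328, (np.float64(0.499), np.float64(-0.178), np.float64(0.188)), (np.uint8(7), np.uint8(7), np.uint8(7))), (332, (np.float64(0.499), np.float64(-0.187), np.float64(0.193)), (np.uint8(10), np.uint8(11), np.uint
[... 3811 characters left out ...]
71), np.float64(-0.148), np.float64(0.13)), (np.uint8(73), np.uint8(67), np.uint8(59))), (316, (np.float64(0.471), np.float64(-0.157), np.float64(0.139)), (np.uint8(71), np.uint8(67), np.uint8(56))), (320, (np.float64(0.471), np.float64(-0.166), np.float64(0.143)), (np.uint8(74), np.uint8(69), np.uint8(57))), (324, (np.float64(0.47), np.float64(-0.174), np.float64(0.153)), (np.uint8(53), np.uint8(49), np.uint8(41))), (328, (np.float64(0.468), np.float64(-0.177), np.float64(0.194)), (np.uint8(7), np.uint8(10), np.uint8(9))), (332, (np.float64(0.469), np.float64(-0.187), np.float64(0.188)), (np.uint8(11), np.uint8(11), np.uint8(10)))]
[ 0.48626865 -0.11257761  0.08373539] 0.0007043997006676858
```

View pics/t3z.png

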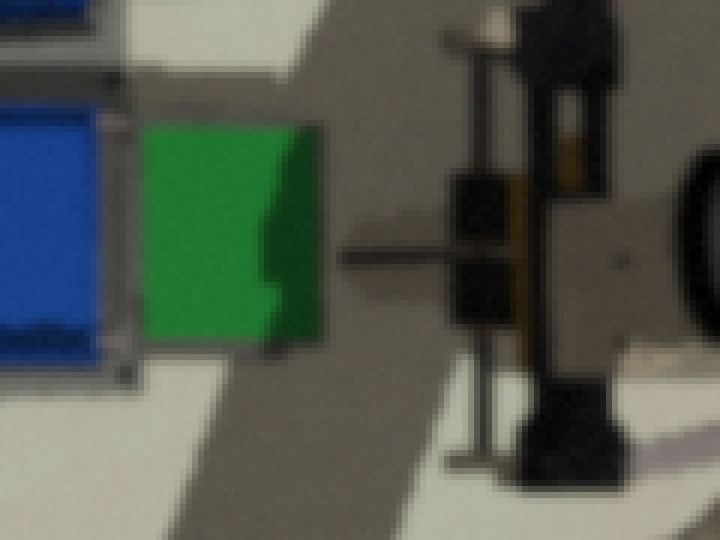

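```bash
python3 - <<'E'
from h import *
f=lambda n,r,c,k:cv2.resize(cv2.cvtColor(dict(np.load(n+'.npz'))['pixels'][r:r+90,c:c+120],cv2.COLOR_RGB2BGR),None,fx=k,fy=k,interpolation=cv2.INTER_CUBIC)
a=np.hstack([f('top0',165,240,3),f('side0',160,200,3)]);b=np.hstack([f('side2',170,190,3),f('side3',170,190,3)])
cv2.imwrite('pics/z3.png',np.vstack([a,b]))
c=dict(np.load('top0.npz'));W=pts(c)
print([(u,W[210,u,1:].round(3).tolist(),c['pixels'][210,u].tolist()) for u in range(266,312,2)])
c=dict(np.load('side3.npz'));W=pts(c)
K,R,t=c['intrinsics'],c['R'],c['t']
for y,z in((-.1126,.0837),(-.14,.1),(-.138,.12),(-.163,.126)):
  p=K@(R@[.486,y,z]+t); u,v=(p[:2]/p[2]).round().astype(int); print((y,z),(u,v),p[2].round(3),c['depth'][v,u],W[v,u].round(3),c['pixels'][v,u])
E
```

```text
[(266, [-0.034, 0.104], [43, 58, 94]), (268, [-0.039, 0.105], [60, 59, 57]), (270, [-0.045, 0.101], [64, 63, 59]), (272, [-0.05, 0.101], [71, 74, 66]), (274, [-0.055, 0.103], [47, 94, 53]), (276, [-0.06, 0.097], [28, 105, 42]), (278, [-0.065, 0.099], [28, 107, 43]), (280, [-0.07, 0.101], [24, 106, 41]), (282, [-0.075, 0.096], [27, 106, 41]), (284, [-0.08, 0.098], [24, 106, 39]), (286, [-0.086, 0.095], [28, 107, 41]), (288, [-0.091, 0.095], [27, 106, 41]), (290, [-0.096, 0.096], [23, 103, 38]), (292, [-0.101, 0.095], [27, 105, 39]), (294, [-0.106, 0.094], [26, 105, 39]), (296, [-0.112, 0.09], [25, 105, 40]), (298, [-0.117, 0.089], [25, 105, 39]), (300, [-0.122, 0.093], [27, 106, 42]), (302, [-0.127, 0.089], [47, 99, 52]), (304, [-0.142, -0.002], [127, 129, 110]), (306, [-0.147, 0.0], [158, 154, 136]), (308, [-0.153, 0.001], [160, 156, 137]), (310, [-0.159, -0.002], [158, 153, 135])]
(-0.1126, 0.0837) (np.int64(253), np.int64(220)) 0.807 0.6433645 [ 0.412 -0.225  0.178] [38 40 44]
(-0.14, 0.1) (np.int64(261), np.int64(220)) 0.779 0.6514882 [ 0.427 -0.226  0.174] [36 38 42]
(-0.138, 0.12) (np.int64(261), np.int64(211)) 0.77 0.6554743 [ 0.433 -0.217  0.184] [24 25 28]
(-0.163, 0.126) (np.int64(268), np.int64(215)) 0.749 0.6443898 [ 0.435 -0.234  0.185] [125 120 107]
```

View pics/z3.png

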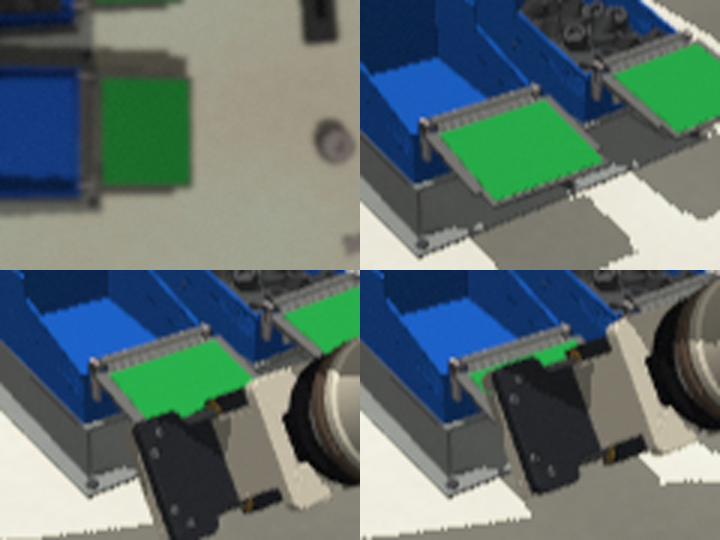

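The pictures disagree with the reported TCP. In the top view the finger ends at about (307,211), so y≈-0.137 and z≈0.12. That is about 40 mm short along the tool axis, and the marker hasn't moved (still -9°). I'll trust the camera: back off, drop, and reach about 3 cm further in.

```bash
python3 -m jog '[{"rx":0,"ry":0,"rz":0,"tx":0,"ty":-1,"tz":-0.5,"grip":-1},{"rx":0,"ry":0,"rz":0,"tx":0,"ty":-2,"tz":-2,"grip":-1},{"rx":0,"ry":0,"rz":0,"tx":0,"ty":-2,"tz":-4,"grip":-1},{"rx":0,"ry":0,"rz":0,"tx":0,"ty":-2,"tz":-5.5,"grip":-1},{"rx":0,"ry":0,"rz":0,"tx":0,"ty":-1,"tz":-6.2,"grip":-1},{"rx":0,"ry":0,"rz":0,"tx":0,"ty":0,"tz":-6.2,"grip":-1},{"rx":0,"ry":0,"rz":0,"tx":0,"ty":1,"tz":-6.2,"grip":-1},{"rx":0,"ry":0,"rz":0,"tx":0,"ty":2,"tz":-6.2,"grip":-1},{"rx":0,"ry":0,"rz":0,"tx":0,"ty":3,"tz":-6.2,"grip":-1},{"rx":0,"ry":0,"rz":0,"tx":0,"ty":3,"tz":-6.2,"grip":-1}]'
python3 - <<'E'
from h import *
c=snap('top','top4'); print(marker(c)); W=pts(c)
for r in (207,211,214): print(r,[(u,W[r,u].round(3).tolist()) for u in range(298,326,3)])
cv2.imwrite('pics/t4z.png',cv2.resize(cv2.cvtColor(c['pixels'][170:260,250:370],cv2.COLOR_RGB2BGR),None,fx=6,fy=6,interpolation=0))
s=robot.get_state(); print({k:np.round(s[k],3).tolist() for k in('tcp_pos','ft_force')})
E
```

```text
time_s: 6.13
tcp_pos: [0.4863, -0.079, 0.0225]
eef_rot: [[-0.008, 1.0, -0.002], [0.643, 0.007, 0.766], [0.766, 0.005, -0.643]]
ft_force: [0.2, 0.2, 0.2]
grip_width: 0.0006
(894, array([ 0.454, -0.127,  0.084]), array([ 0.539, -0.057,  0.104]), 'elev', np.float64(-8.5))
207 [(298, [0.501, -0.117, 0.092]), (301, [0.502, -0.125, 0.084]), (304, [0.502, -0.133, 0.082]), (307, [0.499, -0.137, 0.119]), (310, [0.499, -0.144, 0.123]), (313, [0.498, -0.15, 0.132]), (316, [0.5, -0.159, 0.119]), (319, [0.499, -0.166, 0.128]), (322, [0.499, -0.172, 0.134]), (325, [0.498, -0.179, 0.14])]
211 [(298, [0.491, -0.117, 0.09]), (301, [0.491, -0.124, 0.091]), (304, [0.492, -0.133, 0.086]), (307, [0.489, -0.137, 0.119]), (310, [0.489, -0.144, 0.122]), (313, [0.489, -0.151, 0.126]), (316, [0.489, -0.159, 0.124]), (319, [0.489, -0.165, 0.13]), (322, [0.488, -0.172, 0.137]), (325, [0.488, -0.178, 0.141])]
214 [(298, [0.484, -0.117, 0.089]), (301, [0.483, -0.124, 0.092]), (304, [0.484, -0.133, 0.083]), (307, [0.482, -0.137, 0.119]), (310, [0.481, -0.143, 0.126]), (313, [0.481, -0.15, 0.132]), (316, [0.482, -0.159, 0.12]), (319, [0.482, -0.166, 0.127]), (322, [0.481, -0.172, 0.133]), (325, [0.481, -0.178, 0.14])]
{'tcp_pos': [0.486, -0.081, 0.022], 'ft_force': [-1.145, -0.727, 0.194]}
```

View pics/t4z.png

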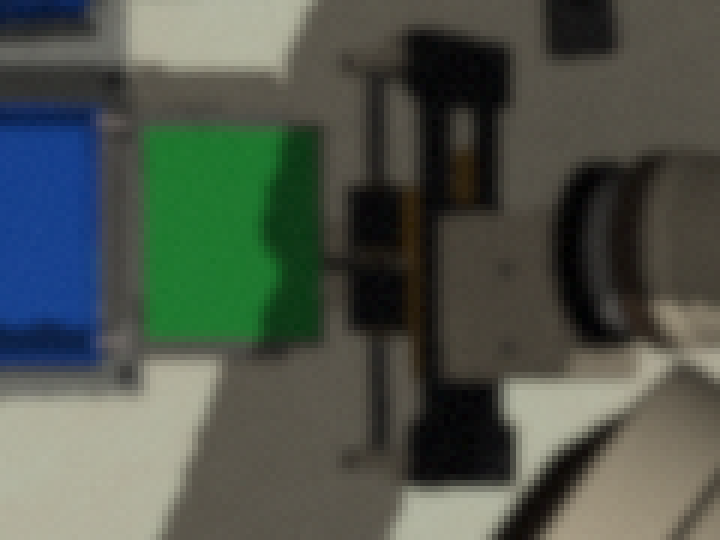

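The fingers now pass under the lip at about (304,211). The gripper body's front corner at (-0.137, 0.12) confirms the 40 mm offset. Lifting slowly.

```bash
python3 -m jog '[{"rx":0,"ry":0,"rz":0,"tx":0,"ty":0,"tz":0.3,"grip":-1},{"rx":0,"ry":0,"rz":0,"tx":0,"ty":0,"tz":0.6,"grip":-1},{"rx":0,"ry":0,"rz":0,"tx":0,"ty":0,"tz":0.9,"grip":-1},{"rx":0,"ry":0,"rz":0,"tx":0,"ty":0,"tz":1.3,"grip":-1},{"rx":0,"ry":0,"rz":0,"tx":0,"ty":0,"tz":1.7,"grip":-1},{"rx":0,"ry":0,"rz":0,"tx":0,"ty":0,"tz":2.1,"grip":-1},{"rx":0,"ry":0,"rz":0,"tx":0,"ty":0.1,"tz":2.5,"grip":-1},{"rx":0,"ry":0,"rz":0,"tx":0,"ty":0.1,"tz":2.9,"grip":-1},{"rx":0,"ry":0,"rz":0,"tx":0,"ty":0.1,"tz":3.2,"grip":-1},{"rx":0,"ry":0,"rz":0,"tx":0,"ty":0.1,"tz":3.4,"grip":-1}]'
python3 - <<'E'
from h import *
c=snap('top','top5'); print(marker(c)); W=pts(c)
for r in (211,): print(r,[(u,W[r,u].round(3).tolist()) for u in range(268,326,3)])
cv2.imwrite('pics/t5z.png',cv2.resize(cv2.cvtColor(c['pixels'][170:260,250:370],cv2.COLOR_RGB2BGR),None,fx=6,fy=6,interpolation=0))
s=robot.get_state(); print({k:np.round(s[k],3).tolist() for k in('tcp_pos','ft_force')})
E
```

```text
time_s: 7.02
tcp_pos: [0.4859, -0.081, 0.0557]
eef_rot: [[-0.005, 1.0, -0.0], [0.644, 0.004, 0.765], [0.765, 0.004, -0.644]]
ft_force: [-0.3, -0.3, -0.7]
grip_width: 0.0002
(954, array([ 0.454, -0.127,  0.099]), array([ 0.538, -0.057,  0.122]), 'elev', np.float64(9.3))
211 [(268, [0.489, -0.039, 0.104]), (271, [0.489, -0.047, 0.104]), (274, [0.489, -0.055, 0.107]), (277, [0.489, -0.062, 0.105]), (280, [0.489, -0.069, 0.112]), (283, [0.489, -0.077, 0.109]), (286, [0.489, -0.085, 0.109]), (289, [0.489, -0.092, 0.112]), (292, [0.489, -0.1, 0.113]), (295, [0.489, -0.107, 0.114]), (298, [0.49, -0.115, 0.111]), (301, [0.489, -0.122, 0.117]), (304, [0.489, -0.129, 0.118]), (307, [0.49, -0.137, 0.115]), (310, [0.489, -0.144, 0.122]), (313, [0.487, -0.148, 0.152]), (316, [0.487, -0.154, 0.156]), (319, [0.489, -0.165, 0.13]), (322, [0.487, -0.168, 0.162]), (325, [0.486, -0.174, 0.168])]
{'tcp_pos': [0.486, -0.081, 0.056], 'ft_force': [-0.16, -0.589, 0.696]}
```

View pics/t5z.png

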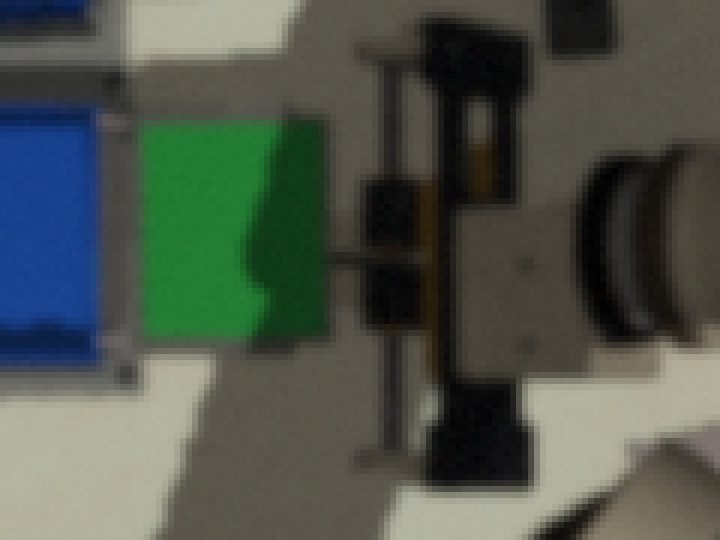

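The marker is lifting (elevation +9°) and the force is within sensor noise. Following the lip's arc.

```bash
python3 -m jog '[{"rx":0,"ry":0,"rz":0,"tx":0,"ty":0.1,"tz":0.5,"grip":-1},{"rx":0,"ry":0,"rz":0,"tx":0,"ty":0.3,"tz":1.1,"grip":-1},{"rx":0,"ry":0,"rz":0,"tx":0,"ty":0.5,"tz":1.7,"grip":-1},{"rx":0,"ry":0,"rz":0,"tx":0,"ty":0.7,"tz":2.2,"grip":-1},{"rx":0,"ry":0,"rz":0,"tx":0,"ty":0.9,"tz":2.7,"grip":-1},{"rx":0,"ry":0,"rz":0,"tx":0,"ty":1.1,"tz":3.2,"grip":-1},{"rx":0,"ry":0,"rz":0,"tx":0,"ty":1.4,"tz":3.7,"grip":-1},{"rx":0,"ry":0,"rz":0,"tx":0,"ty":1.8,"tz":4.2,"grip":-1},{"rx":0,"ry":0,"rz":0,"tx":0,"ty":2.2,"tz":4.6,"grip":-1},{"rx":0,"ry":0,"rz":0,"tx":0,"ty":2.6,"tz":5,"grip":-1}]'
python3 - <<'E'
from h import *
c=snap('top','top6'); print(marker(c)); W=pts(c)
for r in (208,): print(r,[(u,W[r,u].round(3).tolist()) for u in range(268,326,3)])
cv2.imwrite('pics/t6z.png',cv2.resize(cv2.cvtColor(c['pixels'][170:260,250:370],cv2.COLOR_RGB2BGR),None,fx=6,fy=6,interpolation=0))
s=robot.get_state(); print({k:np.round(s[k],3).tolist() for k in('tcp_pos','ft_force')})
E
```

```text
time_s: 7.9
tcp_pos: [0.4861, -0.0553, 0.1056]
eef_rot: [[-0.005, 1.0, 0.0], [0.645, 0.003, 0.764], [0.764, 0.004, -0.645]]
ft_force: [-0.5, -0.8, 0.0]
grip_width: 0.0003
(487, array([ 0.453, -0.095,  0.116]), array([ 0.538, -0.051,  0.171]), 'elev', None)
208 [(268, [0.497, -0.039, 0.106]), (271, [0.496, -0.047, 0.117]), (274, [0.495, -0.054, 0.122]), (277, [0.495, -0.061, 0.131]), (280, [0.494, -0.068, 0.138]), (283, [0.494, -0.075, 0.145]), (286, [0.493, -0.082, 0.153]), (289, [0.493, -0.089, 0.161]), (292, [0.492, -0.095, 0.168]), (295, [0.493, -0.103, 0.159]), (298, [0.493, -0.11, 0.164]), (301, [0.489, -0.113, 0.207]), (304, [0.489, -0.119, 0.212]), (307, [0.489, -0.126, 0.216]), (310, [0.489, -0.133, 0.21]), (313, [0.49, -0.141, 0.206]), (316, [0.489, -0.146, 0.218]), (319, [0.489, -0.152, 0.224]), (322, [0.488, -0.158, 0.229]), (325, [0.488, -0.165, 0.23])]
{'tcp_pos': [0.486, -0.054, 0.106], 'ft_force': [-0.313, -1.474, -0.482]}
```

View pics/t6z.png

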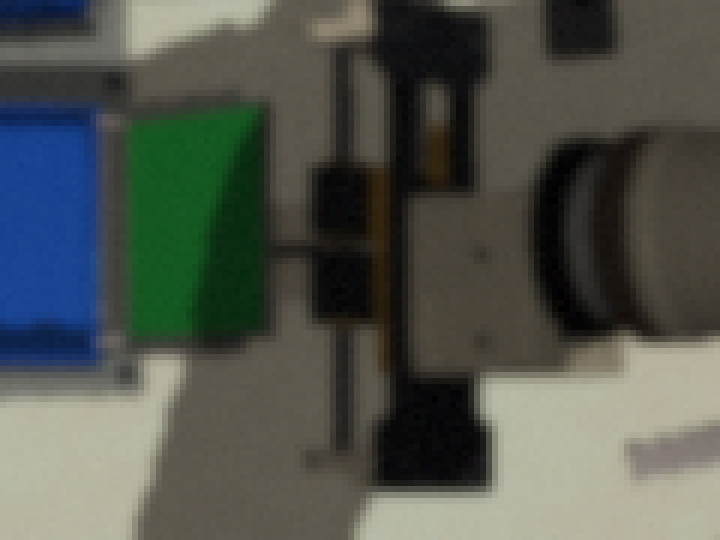

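```bash
python3 - <<'E'
import numpy as np
H=np.array([-.037,.1]); 
def P(psi,e,r=.057):
    p,e=np.radians([psi,e]); C=H+r*np.array([-np.cos(p),np.sin(p)])
    return C-.0095*np.array([np.sin(e),np.cos(e)])+.040*np.array([np.cos(e),-np.sin(e)])
print('start',P(43,40))
for i in range(0,33):
    psi=43+4*i; e=min(80,40+i*2); print(i,psi,e,'drx',-round(np.radians(e-40),3),'d cm',((P(psi,e)-P(43,40))*100).round(2),P(psi,e).round(4))
E
```

```text
start [-0.05415187  0.10588498]
0 43 40 drx -0.0 d cm [0. 0.] [-0.0542  0.1059]
1 47 42 drx -0.035 d cm [0.16 0.2 ] [-0.0525  0.1079]
2 51 44 drx -0.07 d cm [0.35 0.38] [-0.0507  0.1097]
3 55 46 drx -0.105 d cm [0.54 0.54] [-0.0487  0.1113]
4 59 48 drx -0.14 d cm [0.75 0.69] [-0.0467  0.1128]
5 63 50 drx -0.175 d cm [0.97 0.82] [-0.0444  0.114 ]
6 67 52 drx -0.209 d cm [1.2  0.92] [-0.0421  0.1151]
7 71 54 drx -0.244 d cm [1.44 1.01] [-0.0397  0.1159]
8 75 56 drx -0.279 d cm [1.69 1.07] [-0.0373  0.1166]
9 79 58 drx -0.314 d cm [1.94 1.11] [-0.0347  0.117 ]
10 83 60 drx -0.349 d cm [2.2  1.13] [-0.0322  0.1172]
11 87 62 drx -0.384 d cm [2.46 1.13] [-0.0296  0.1171]
12 91 64 drx -0.419 d cm [2.71 1.1 ] [-0.027   0.1169]
13 95 66 drx -0.454 d cm [2.97 1.05] [-0.0244  0.1164]
14 99 68 drx -0.489 d cm [3.22 0.98] [-0.0219  0.1157]
15 103 70 drx -0.524 d cm [3.47 0.88] [-0.0194  0.1147]
16 107 72 drx -0.559 d cm [3.71 0.76] [-0.017   0.1135]
17 111 74 drx -0.593 d cm [3.95 0.63] [-0.0147  0.1121]
18 115 76 drx -0.628 d cm [4.17 0.47] [-0.0125  0.1105]
19 119 78 drx -0.663 d cm [4.38 0.29] [-0.0103  0.1088]
20 123 80 drx -0.698 d cm [4.58 0.09] [-0.0084  0.1068]
21 127 80 drx -0.698 d cm [ 4.9  -0.14] [-0.0051  0.1045]
22 131 80 drx -0.698 d cm [ 5.21 -0.39] [-0.002  0.102]
23 135 80 drx -0.698 d cm [ 5.5  -0.66] [0.0009 0.0993]
24 139 80 drx -0.698 d cm [ 5.78 -0.95] [0.0036 0.0964]
25 143 80 drx -0.698 d cm [ 6.03 -1.26] [0.0061 0.0933]
26 147 80 drx -0.698 d cm [ 6.25 -1.59] [0.0084 0.09  ]
27 151 80 drx -0.698 d cm [ 6.46 -1.93] [0.0104 0.0866]
28 155 80 drx -0.698 d cm [ 6.64 -2.28] [0.0122 0.083 ]
29 159 80 drx -0.698 d cm [ 6.8  -2.65] [0.0138 0.0794]
30 163 80 drx -0.698 d cm [ 6.93 -3.03] [0.0151 0.0756]
31 167 80 drx -0.698 d cm [ 7.03 -3.41] [0.0161 0.0718]
32 171 80 drx -0.698 d cm [ 7.1 -3.8] [0.0169 0.0679]
```

```bash
python3 -m jog '[{"rx":-0.035,"ry":0,"rz":0,"tx":0,"ty":0.16,"tz":0.2,"grip":-1},{"rx":-0.07,"ry":0,"rz":0,"tx":0,"ty":0.35,"tz":0.38,"grip":-1},{"rx":-0.105,"ry":0,"rz":0,"tx":0,"ty":0.54,"tz":0.54,"grip":-1},{"rx":-0.14,"ry":0,"rz":0,"tx":0,"ty":0.75,"tz":0.69,"grip":-1},{"rx":-0.175,"ry":0,"rz":0,"tx":0,"ty":0.97,"tz":0.82,"grip":-1},{"rx":-0.21,"ry":0,"rz":0,"tx":0,"ty":1.2,"tz":0.92,"grip":-1},{"rx":-0.245,"ry":0,"rz":0,"tx":0,"ty":1.44,"tz":1.01,"grip":-1},{"rx":-0.28,"ry":0,"rz":0,"tx":0,"ty":1.69,"tz":1.07,"grip":-1},{"rx":-0.315,"ry":0,"rz":0,"tx":0,"ty":1.94,"tz":1.11,"grip":-1},{"rx":-0.35,"ry":0,"rz":0,"tx":0,"ty":2.2,"tz":1.13,"grip":-1}]'
python3 - <<'E'
from h import *
c=snap('top','top7'); print(marker(c)); W=pts(c)
for r in (200,208,): print(r,[(u,W[r,u].round(3).tolist()) for u in range(262,310,3)])
snap('side','side7')
f=lambda n,r,c,k:cv2.resize(cv2.cvtColor(dict(np.load(n+'.npz'))['pixels'][r:r+110,c:c+130],cv2.COLOR_RGB2BGR),None,fx=k,fy=k,interpolation=cv2.INTER_CUBIC)
cv2.imwrite('pics/z7.png',np.hstack([f('top7',150,240,3),f('side7',120,190,3)]))
s=robot.get_state(); print({k:np.round(s[k],3).tolist() for k in('q','tcp_pos','ft_force')})
E
```

```text
time_s: 8.78
tcp_pos: [0.4857, -0.0333, 0.1165]
eef_rot: [[-0.005, 1.0, -0.0], [0.869, 0.004, 0.496], [0.496, 0.002, -0.869]]
ft_force: [-0.6, -0.4, -0.4]
grip_width: 0.0005
0
200 [(262, [0.522, -0.024, 0.053]), (265, [0.518, -0.032, 0.098]), (268, [0.508, -0.037, 0.193]), (271, [0.527, -0.05, 0.007]), (274, [0.528, -0.058, 0.001]), (277, [0.505, -0.056, 0.232]), (280, [0.504, -0.062, 0.244]), (283, [0.504, -0.069, 0.243]), (286, [0.504, -0.076, 0.238]), (289, [0.503, -0.082, 0.253]), (292, [0.502, -0.087, 0.268]), (295, [0.5, -0.093, 0.279]), (298, [0.498, -0.097, 0.308]), (301, [0.497, -0.102, 0.312]), (304, [0.497, -0.108, 0.317]), (307, [0.496, -0.114, 0.323])]
208 [(262, [0.5, -0.025, 0.055]), (265, [0.497, -0.032, 0.099]), (268, [0.489, -0.037, 0.193]), (271, [0.492, -0.045, 0.161]), (274, [0.491, -0.052, 0.176]), (277, [0.49, -0.058, 0.187]), (280, [0.487, -0.063, 0.233]), (283, [0.487, -0.07, 0.232]), (286, [0.486, -0.076, 0.239]), (289, [0.485, -0.082, 0.253]), (292, [0.484, -0.088, 0.265]), (295, [0.484, -0.093, 0.276]), (298, [0.481, -0.097, 0.304]), (301, [0.48, -0.102, 0.318]), (304, [0.48, -0.108, 0.319]), (307, [0.48, -0.114, 0.321])]
{'q': [0.036, 0.466, 0.444, 1.958, -0.732, 1.148, 0.915], 'tcp_pos': [0.486, -0.031, 0.117], 'ft_force': [0.446, -0.6, -0.1]}
```

View pics/z7.png

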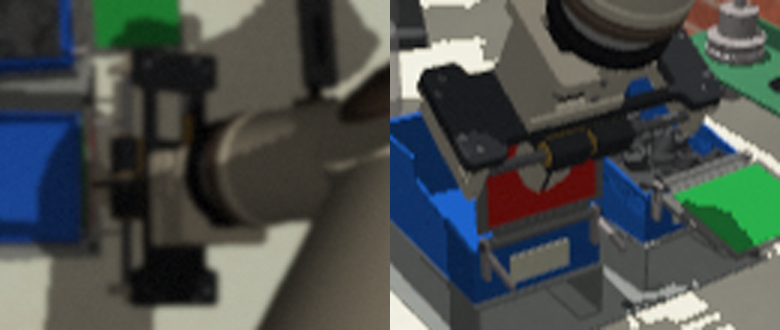

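The marker stands about upright (lip at z≈0.193 above the hinge), red face toward the fingers. The neighbour's green marker is untouched. Pushing on over the hinge.

```bash
python3 -m jog '[{"rx":-0.035,"ry":0,"rz":0,"tx":0,"ty":0.26,"tz":0,"grip":-1},{"rx":-0.07,"ry":0,"rz":0,"tx":0,"ty":0.51,"tz":-0.03,"grip":-1},{"rx":-0.105,"ry":0,"rz":0,"tx":0,"ty":0.77,"tz":-0.08,"grip":-1},{"rx":-0.14,"ry":0,"rz":0,"tx":0,"ty":1.02,"tz":-0.15,"grip":-1},{"rx":-0.175,"ry":0,"rz":0,"tx":0,"ty":1.27,"tz":-0.25,"grip":-1},{"rx":-0.21,"ry":0,"rz":0,"tx":0,"ty":1.51,"tz":-0.37,"grip":-1},{"rx":-0.245,"ry":0,"rz":0,"tx":0,"ty":1.75,"tz":-0.5,"grip":-1},{"rx":-0.28,"ry":0,"rz":0,"tx":0,"ty":1.97,"tz":-0.66,"grip":-1},{"rx":-0.315,"ry":0,"rz":0,"tx":0,"ty":2.18,"tz":-0.84,"grip":-1},{"rx":-0.35,"ry":0,"rz":0,"tx":0,"ty":2.38,"tz":-1.04,"grip":-1}]'
python3 - <<'E'
from h import *
snap('side','side8'); c=snap('top','top8')
for n in ('top','side'): print(marker(dict(np.load(n+'8.npz')),col='r'))
f=lambda n,r,c,k:cv2.resize(cv2.cvtColor(dict(np.load(n+'.npz'))['pixels'][r:r+110,c:c+130],cv2.COLOR_RGB2BGR),None,fx=k,fy=k,interpolation=cv2.INTER_CUBIC)
cv2.imwrite('pics/z8.png',np.hstack([f('top8',150,200,3),f('side8',120,170,3)]))
s=robot.get_state(); print({k:np.round(s[k],3).tolist() for k in('q','tcp_pos','ft_force')})
E
```

```text
time_s: 9.72
tcp_pos: [0.4856, -0.0101, 0.1058]
eef_rot: [[-0.004, 1.0, -0.001], [0.986, 0.004, 0.168], [0.168, -0.0, -0.986]]
ft_force: [-0.1, 0.1, -0.8]
grip_width: 0.0006
(142, array([0.453, 0.005, 0.148]), array([0.538, 0.018, 0.236]), 'elev', None)
(760, array([ 0.453, -0.035,  0.113]), array([0.543, 0.017, 0.173]), 'elev', None)
{'q': [-0.333, 0.34, 0.513, 2.047, -0.44, 0.875, 0.464], 'tcp_pos': [0.485, -0.008, 0.106], 'ft_force': [-0.107, 0.517, 0.197]}
```

View pics/z8.png

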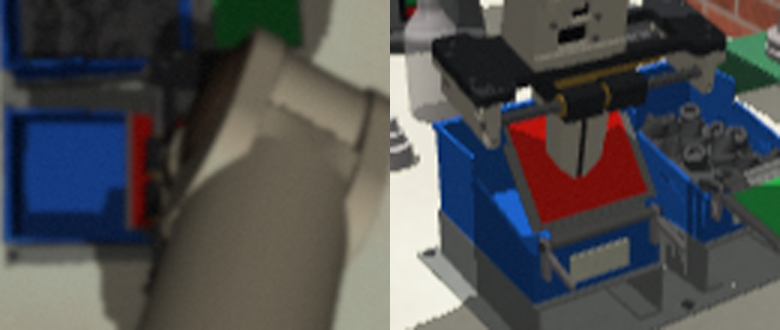

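The marker is at about 130°, red face up in both views, with the fingertip at its middle. Continuing down to C-angle ≈159°, then measure.

```bash
python3 -m jog '[{"rx":0,"ry":0,"rz":0,"tx":0,"ty":0.32,"tz":-0.23,"grip":-1},{"rx":0,"ry":0,"rz":0,"tx":0,"ty":0.63,"tz":-0.48,"grip":-1},{"rx":0,"ry":0,"rz":0,"tx":0,"ty":0.92,"tz":-0.75,"grip":-1},{"rx":0,"ry":0,"rz":0,"tx":0,"ty":1.2,"tz":-1.04,"grip":-1},{"rx":0,"ry":0,"rz":0,"tx":0,"ty":1.45,"tz":-1.35,"grip":-1},{"rx":0,"ry":0,"rz":0,"tx":0,"ty":1.67,"tz":-1.68,"grip":-1},{"rx":0,"ry":0,"rz":0,"tx":0,"ty":1.88,"tz":-2.02,"grip":-1},{"rx":0,"ry":0,"rz":0,"tx":0,"ty":2.06,"tz":-2.37,"grip":-1},{"rx":0,"ry":0,"rz":0,"tx":0,"ty":2.14,"tz":-2.55,"grip":-1},{"rx":0,"ry":0,"rz":0,"tx":0,"ty":2.14,"tz":-2.55,"grip":-1}]'
cat > m.py <<'E'
from h import *
import sys
k=sys.argv[1]
snap('side','side'+k); c=snap('top','top'+k)
for n in ('top','side'): print(n,marker(dict(np.load(n+k+'.npz')),col='r'))
f=lambda n,r,c,k:cv2.resize(cv2.cvtColor(dict(np.load(n+'.npz'))['pixels'][r:r+110,c:c+130],cv2.COLOR_RGB2BGR),None,fx=k,fy=k,interpolation=cv2.INTER_CUBIC)
cv2.imwrite(f'pics/z{k}.png',np.hstack([f('top'+k,150,200,3),f('side'+k,120,170,3)]))
s=robot.get_state(); print({k:np.round(s[k],3).tolist() for k in('q','tcp_pos','ft_force')})
E
python3 m.py 9
```

```text
time_s: 10.65
tcp_pos: [0.4855, 0.012, 0.08]
eef_rot: [[-0.005, 1.0, -0.001], [0.986, 0.005, 0.169], [0.169, -0.0, -0.986]]
ft_force: [1.1, -0.4, 0.7]
grip_width: 0.0008
top (251, array([0.452, 0.021, 0.118]), array([0.537, 0.047, 0.213]), 'elev', None)
side (547, array([ 0.454, -0.026,  0.106]), array([0.541, 0.046, 0.141]), 'elev', np.float64(-14.6))
{'q': [-0.348, 0.376, 0.486, 2.07, -0.478, 0.815, 0.46], 'tcp_pos': [0.486, 0.012, 0.08], 'ft_force': [0.719, -0.837, -0.473]}
```

View pics/z9.png

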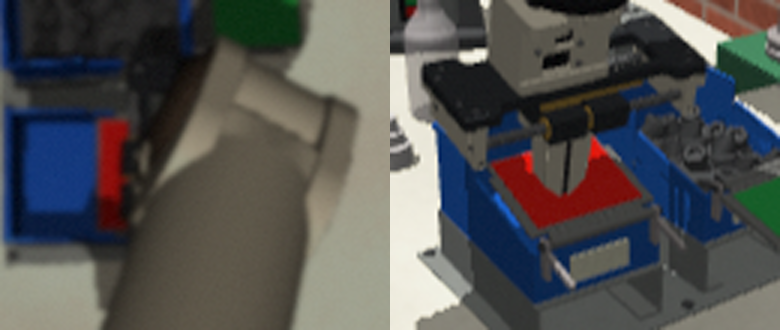

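```bash
python3 -m jog '[{"rx":0,"ry":0,"rz":0,"tx":0,"ty":0,"tz":-0.1,"grip":-1},{"rx":0,"ry":0,"rz":0,"tx":0,"ty":0,"tz":-0.2,"grip":-1},{"rx":0,"ry":0,"rz":0,"tx":0,"ty":0,"tz":-0.25,"grip":-1},{"rx":0,"ry":0,"rz":0,"tx":0,"ty":0,"tz":-0.3,"grip":-1},{"rx":0,"ry":0,"rz":0,"tx":0,"ty":0,"tz":-0.35,"grip":-1},{"rx":0,"ry":0,"rz":0,"tx":0,"ty":0,"tz":-0.4,"grip":-1},{"rx":0,"ry":0,"rz":0,"tx":0,"ty":0,"tz":-0.4,"grip":-1},{"rx":0,"ry":0,"rz":0,"tx":0,"ty":0,"tz":-0.4,"grip":-1},{"rx":0,"ry":0,"rz":0,"tx":0,"ty":0,"tz":-0.4,"grip":-1},{"rx":0,"ry":0,"rz":0,"tx":0,"ty":0,"tz":-0.4,"grip":-1}]'
python3 m.py 10
```

```text
time_s: 11.58
tcp_pos: [0.4861, 0.0118, 0.0767]
eef_rot: [[-0.005, 1.0, 0.0], [0.986, 0.005, 0.169], [0.169, 0.001, -0.986]]
ft_force: [-0.4, 0.4, 3.8]
grip_width: 0.0006
top (258, array([0.452, 0.023, 0.112]), array([0.538, 0.048, 0.209]), 'elev', None)
side (508, array([ 0.453, -0.027,  0.105]), array([0.541, 0.047, 0.122]), 'elev', np.float64(-11.9))
{'q': [-0.344, 0.383, 0.482, 2.072, -0.485, 0.807, 0.467], 'tcp_pos': [0.486, 0.012, 0.077], 'ft_force': [-1.279, 0.108, 4.523]}
```

View pics/z10.png

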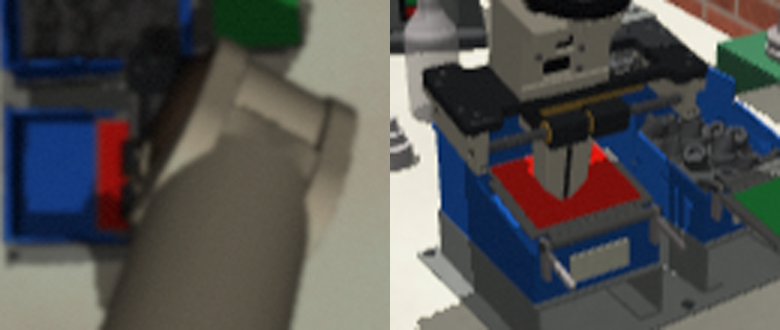

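Elevation is 11.9° and the upward force has risen to about 4 N, so the marker is at its rest. Lifting straight off.

```bash
python3 -m jog '[{"rx":0,"ry":0,"rz":0,"tx":0,"ty":0,"tz":0.5,"grip":-1},{"rx":0,"ry":0,"rz":0,"tx":0,"ty":0,"tz":1,"grip":-1},{"rx":0,"ry":0,"rz":0,"tx":0,"ty":0,"tz":2,"grip":-1},{"rx":0,"ry":0,"rz":0,"tx":0,"ty":0,"tz":4,"grip":-1},{"rx":0,"ry":0,"rz":0,"tx":0,"ty":0,"tz":7,"grip":-1},{"rx":0,"ry":0,"rz":0,"tx":0,"ty":0,"tz":10,"grip":-1},{"rx":0,"ry":0,"rz":0,"tx":0,"ty":0,"tz":13,"grip":-1},{"rx":0,"ry":0,"rz":0,"tx":0,"ty":0,"tz":16,"grip":-1},{"rx":0,"ry":0,"rz":0,"tx":0,"ty":0,"tz":19,"grip":-1},{"rx":0,"ry":0,"rz":0,"tx":0,"ty":0,"tz":20,"grip":-1}]'
python3 -m jog '[{"rx":0,"ry":0,"rz":0,"tx":0,"ty":-3,"tz":0,"grip":-1},{"rx":0,"ry":0,"rz":0,"tx":0,"ty":-6,"tz":0,"grip":-1},{"rx":0,"ry":0,"rz":0,"tx":0,"ty":-9,"tz":0,"grip":-1},{"rx":0,"ry":0,"rz":0,"tx":0,"ty":-12,"tz":0,"grip":-1},{"rx":0,"ry":0,"rz":0,"tx":0,"ty":-15,"tz":0,"grip":-1},{"rx":0,"ry":0,"rz":0,"tx":0,"ty":-18,"tz":0,"grip":-1},{"rx":0,"ry":0,"rz":0,"tx":0,"ty":-20,"tz":0,"grip":-1},{"rx":0,"ry":0,"rz":0,"tx":0,"ty":-20,"tz":0,"grip":-1},{"rx":0,"ry":0,"rz":0,"tx":0,"ty":-20,"tz":0,"grip":-1},{"rx":0,"ry":0,"rz":0,"tx":0,"ty":-20,"tz":0,"grip":-1}]'
python3 m.py 11; python3 -c "
from h import *
for n in('top','side'):
  for k in('0','11'): print(n,k,'nuts',marker(dict(np.load(n+k+'.npz')),(.59,.72)))"
```

```text
time_s: 12.52
tcp_pos: [0.4882, 0.0111, 0.2818]
eef_rot: [[-0.005, 1.0, 0.007], [0.985, 0.004, 0.17], [0.17, 0.008, -0.985]]
ft_force: [1.4, -0.2, 0.4]
grip_width: 0.0008
time_s: 13.35
tcp_pos: [0.4858, -0.1874, 0.2764]
eef_rot: [[-0.005, 1.0, -0.001], [0.985, 0.005, 0.17], [0.17, 0.0, -0.985]]
ft_force: [0.7, -0.1, -0.5]
grip_width: 0.0006
top (1041, array([ 0.449, -0.025,  0.102]), array([0.54 , 0.048, 0.126]), 'elev', np.float64(-11.9))
side (792, array([ 0.453, -0.026,  0.104]), array([0.541, 0.049, 0.122]), 'elev', np.float64(-11.8))
{'q': [-0.151, 0.257, 0.706, 1.74, -0.323, 1.31, 0.654], 'tcp_pos': [0.486, -0.187, 0.276], 'ft_force': [1.14, 0.632, 0.836]}
top 0 nuts (839, array([ 0.611, -0.119,  0.083]), array([ 0.697, -0.045,  0.105]), 'elev', np.float64(-10.4))
top 11 nuts (837, array([ 0.611, -0.12 ,  0.085]), array([ 0.697, -0.045,  0.103]), 'elev', np.float64(-10.0))
side 0 nuts (683, array([ 0.614, -0.121,  0.086]), array([ 0.702, -0.046,  0.101]), 'elev', np.float64(-9.8))
side 11 nuts (685, array([ 0.612, -0.122,  0.085]), array([ 0.702, -0.045,  0.102]), 'elev', np.float64(-10.1))
```

View pics/top11.png

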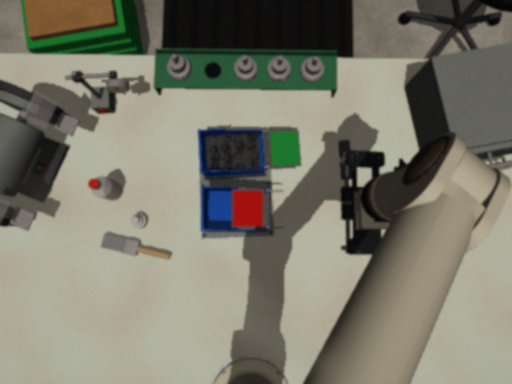

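View pics/side11.png

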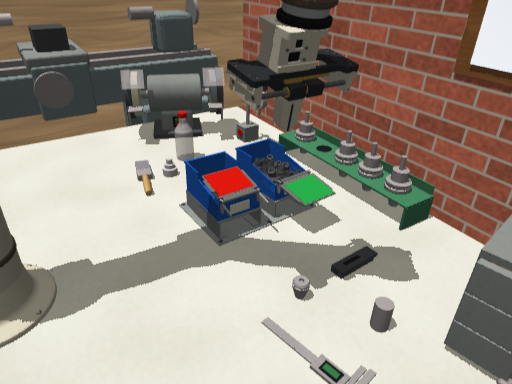

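Red lies flat over the empty bin's mouth at (248,208) in the top view and (230,182) in the side view. The nuts bin's marker is still green, and the loose items are where they were. Handing in.

```bash
python3 -c "
from plant import robot
print(robot.finish_job())"
```

```text
the job is handed in; nothing more can be done
None
```

I flipped the empty bin's marker: it now lies back over the bin's mouth with the red face up. The job was handed in at about 13.5 s of the 42 s allowed. I pushed the marker from below with the closed fingers, followed it over its hinge, pressed it lightly to its rest (about 4 N) and backed away.

**Last checks:**
- **Empty bin's marker:** it slopes up 11.9° in the top view and 11.8° in the side view, against the 12° expected. It stayed there after the fingers left.
- **Full bin's marker:** it is unchanged within noise (about -10° before and after, green face up).
- **Loose items:** all were in their starting places in the last side picture, judged by eye and not measured.

**Disagreement found:** the cameras showed the fingertips about 40 mm short of the reported TCP along the tool axis. My first lift therefore missed the marker without touching anything. I worked from the camera position after that, and the marker then moved as calculated.

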